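# Set the strike dial and mark a microscope slide

## Task

Get a mark struck on the slide: on the sloping control box, turn the black knob until its white pointer stands at the orange marker on the scale and let go of it; then push the red plunger of the blue and white slide press fully down to its stop, keep it there for a moment, and let it spring back up. Do not press the plunger before the knob is set, and leave the orange marker and the other things on the bench where they are.

Things in the scene. Friction and masses are not known exactly. Their poses are not given: they have to be found in the camera images.
- console: Grey control box, fixed, left or right of the press: 153 deep (x) x 150 wide (y) mm, 25 mm high at the front (-x), 111 at the back. Origin: centre of underside. White panel (150 x 150) slopes 35 degrees from level, facing up and to the box's -x (roughly world -y); its centre, where the knob stands, is at (-15, 0, 68) mm. Dark ticks every 15 degrees, 52 to 64 mm from the knob's axis.
- knob_grip (a point): On the black knob's axis, 33 mm off the panel: the grip height. Turns with the knob: z out of the panel on the axis, x to the pointer. Skirt radius 24, up to 10 mm off the panel; on it an upright bar 44 mm long (x), 12 thick (y), up to 40 mm off the panel; white stripe on its +x half, white pointer at that end of the skirt. Stays where left (friction 0.04 N m).
- dial (a joint): Knob angle, rad, 0 to 4.71; grows as the knob turns clockwise seen facing the panel (a turn by minus this angle about knob_grip's z). At 0 the pointer is at the lower left end of the scale, half way between down the slope (box -x) and box +y. Starts at 0.6 to 2.4 less than the marker.
- marker (a joint): Angle of the orange marker on the same scale, same zero and direction as dial: the pointer stands at the marker when dial equals marker. The marker is a stiff clip; it is not to be moved.
- pointer_tip (a point): Outer end of the white pointer, 33 mm from the knob's axis, 6 mm off the panel.
- marker_tip (a point): Inner end of the orange marker (tab 14 mm long radially, 6 wide, 5 high on the panel, 35 to 49 mm from the knob's axis); this point is 33 mm from the axis, 6 mm off the panel, and coincides with pointer_tip when the knob is set.
- press: Slide press, fixed: blue base 120 (x) x 100 (y) x 20 mm, white column at the back (+x) and white arm forward over the slide, arm top 125 mm high. A glass slide lies in a black nest on the base under the arm. Origin: centre of the underside; the plunger's axis is upright at (-20, 0) mm in this frame.
- plunger_top (a point): Centre of the flat top of the red mushroom head (radius 17 mm, flat top radius 13 mm) of the press's plunger; 163 mm above the bench at rest. Moves with the plunger.
- plunger (a joint): How far the plunger is pressed down, in m: 0 at rest, 0.014 at its stop. A spring pushes it back up: 3 N at rest growing to 10 N at the stop.
- oil: Bystander, loose: small amber bottle with black cap, radius 16, 65 mm high; origin centre of underside, z up. To be left alone.
- slidebox: Bystander, loose: blue slide box 38 x 98 x 37 mm; origin centre of underside, z up. To be left alone.
- canister: Bystander, loose: aluminium lens canister, radius 22, 50 mm high; origin centre of underside, z up. To be left alone.
There are look-alikes about, which are no part of the job. What is shaped like the press but yellow is not meant.

How it is judged:
By the outcome, as a careful person would: the job done as asked, in the order asked, and still so for the second after the job is handed in, with the robot touching nothing.
It also fails if it takes over 72 s, if anything falls off the work surface, if the arm or the gripper's body presses on something with over 40 N, if the wrist force passes 120 N, or if a joint passes its speed limit or range.

## Robot

A 7-joint arm with a two-finger parallel gripper is mounted at the origin on the work surface. World frame = base frame: x ahead of the robot, y to its left, z up, the work surface at z = 0. Lengths are in mm, angles in rad, forces in N, time in s.
With the tool pointing down it reaches from about 400 to 875 mm from the base axis. Payload 4.4 kg.
Tool frame: the origin (TCP) lies at the very end of the fingers, on their centre line; the grasp point (between the pads) lies 19 mm behind it; z points along the fingers, y is the line along which they close (so a half turn about z gives the same grasp; the last joint's range is limited). The gripper opens to 85 mm and grips with 20 to 120 N. Pads are 22 mm wide; open, the fingers measure 114 mm over their backs; the gripper's body (76 mm by 85 mm) begins 54 mm behind the grasp point. The pads swing forward as they close: fully open they stand 13 mm farther back than shut.
Start: joints at [1.195, 0.628, 0.038, 1.517, -0.027, 0.996, -0.02], TCP at [198.192, -619.062, 231.313] pointing down, gripper open.
Joint ranges: [-3.06, 3.06], [-0.37, 2.12], [-1.25, 1.32], [0.18, 2.47], [-1.1, 4.24], [0.23, 1.98], [-2.94, 2.94]. Speed limits (rad/s): [2.57, 2.57, 3.14, 3.14, 3.14, 3.14, 3.14].

## Interface

Orientations are given as [roll, pitch, yaw] about the fixed x, y, z axes, in that order (R = Rz(yaw) Ry(pitch) Rx(roll)).
In Python, from cell import status, get_image, ctrl, models gives the robot as it stands.
- The arm moves only by the shell command python3 -m handwheel 'ROWS' [OPENING]. ROWS is JSON, a list of rows, each an object with "delta_pos": the shift along the world's x, y, z in cm, a list of three; "yaw": the turn about the world's z in rad. A call has 1 to 10 rows; each row shifts and turns the commanded pose from where the row before left it; what a row does not reach is not made up. A row lasts 1/12 s, in which the tool goes at most 41.7 mm and 7.16 degrees, less where a joint would pass 70% of its speed; a pose out of reach is approached as far as the arm can. A call is refused whole if a number of a shift passes 4.17 or a number of a turn 0.125, either way. A call with a gripper value outside its range is refused whole. OPENING is the opening, from -1 (shut) to 1 (fully open), set as the call begins (- or left out, the last holds). The fingers move at their own pace and stop on an object; the grip force is fixed at half the most. Time passes only in rows, so rows that do not move let the fingers close. It gives the time, the measured TCP pose, the force, the opening and the grip force at its end, in the units of the state.
- status.read_state(): the state, without advancing time (a new reading comes with each control period).
- get_image(name): name is "side" or "top" or "wrist"; returns a dict with "color" (400x640x3 uint8, red, green, blue), "z_map" (400x640 float32, mm along the optical axis (not along the pixel's ray), 0 where there is no reading), "fx", "fy", "cx", "cy" (pixels), "k1" (the pictures are not rectified: a ray, as slopes to the right and down, at radius r is drawn at 1 + k1 r^2 times it, then the intrinsics apply), "position" and "rotation" of the camera in the world; the wrist camera has in their place "hand_eye" (4x4, takes a point from camera to tool coordinates, whose origin is the TCP and whose axes are the flange's). Camera axes: x right, y up, looking along -z (the intrinsics and any distortion apply to the point x, -y, -z); pixel columns grow to the right and rows downward; lengths in mm; the calibration is good to about 2 mm. A picture is of the moment at which its call begins: read the wrist's pose just before it.
- ctrl.finish_job(): hands the job in; it is judged then, once.
Trained networks look in a picture, given as the dict that the camera call returned (one of the last four; its "shot" number tells which), for a name from the list of things; names that differ only in an ending like _2 or _b are one class to them, and where a whole thing is asked for, a point or a joint stands for the part that bears it (a point fixed in the world has none). Each returns a list of dicts, best first, with "score" (0 to 1); they miss things now and then, are a little off and sometimes report something else, mostly with a low value. They report only what shows in the picture. A call takes as long as a camera call. They do not tell look-alikes from the thing itself.
- models.boxes_of(picture, name): "rect" ([left, top, right, bottom] in pixels, round what is visible of it).
The state is a dict: "clock": time; "qpos": joint angles; "qd": joint speeds; "tau": joint torques, N m; "eef_pos": TCP position; "tool_rot": TCP orientation; "force": force on the tool from outside, world axes, zero at the start; "torque": the same for the moment, N m; "width": finger opening in mm; "gripper_force": force on a finger pad.
Only numpy, scipy, OpenCV 4.12 (cv2) and the standard library are available. Lean on these libraries where they do the work, as an engineer would, in place of code of your own. Each camera call takes 0.05 s, during which the arm holds its last target. There are 200 camera calls.

## Working session

There is one attempt and no reset: what is moved stays moved. The work goes in short steps, Python scripts to look and compute and a shell command to move; the robot and the scene stay as the last step left them, time stands still between calls to the robot, and variables do not carry over. Pictures are saved under pics/ and viewed, at most 11 in all, crops included, and the job is handed in when it is done.

```bash
mkdir -p pics; ls; cat > h.py <<'E'
import numpy as np, cv2
from cell import status, get_image, ctrl, models
def save(p,name,crop=None,scale=1):
    c=p["color"][...,::-1]
    if crop: l,t,r,b=crop; c=c[t:b,l:r]
    cv2.imwrite("pics/"+name,cv2.resize(c,None,fx=scale,fy=scale,interpolation=cv2.INTER_CUBIC))
def ray(p,u,v):
    xd=(u-p["cx"])/p["fx"]; yd=(v-p["cy"])/p["fy"]
    x,y=xd,yd
    for _ in range(20):
        s=1+p["k1"]*(x*x+y*y); x,y=xd/s,yd/s
    return np.array([x,-y,-1.0])
def pose(p,st=None):
    if "position" in p: return np.array(p["rotation"]),np.array(p["position"])
    from scipy.spatial.transform import Rotation as R
    T=np.eye(4); T[:3,:3]=R.from_euler("xyz",st["tool_rot"]).as_matrix(); T[:3,3]=st["eef_pos"]
    M=T@np.array(p["hand_eye"]); return M[:3,:3],M[:3,3]
def pt(p,u,v,z=None,st=None):
    R,t=pose(p,st); d=p["z_map"][int(round(v)),int(round(u))] if z is None else z
    return R@(ray(p,u,v)*d)+t
def proj(p,X,st=None):
    R,t=pose(p,st); c=R.T@(np.array(X)-t); x,y=c[0]/-c[2],-c[1]/-c[2]
    s=1+p["k1"]*(x*x+y*y); return np.array([p["fx"]*x*s+p["cx"],p["fy"]*y*s+p["cy"]])
def cloud(p,st=None):
    R,t=pose(p,st); u,v=np.meshgrid(np.arange(640),np.arange(400))
    r=ray_v(p,u,v); return (r*p["z_map"][...,None])@R.T+t
def ray_v(p,u,v):
    xd=(u-p["cx"])/p["fx"]; yd=(v-p["cy"])/p["fy"]; x,y=xd,yd
    for _ in range(20):
        s=1+p["k1"]*(x*x+y*y); x,y=xd/s,yd/s
    return np.stack([x,-y,-np.ones_like(x)],-1)
E
python3 - <<'E'
from h import *
print(status.read_state())
for n in ("side","top"):
    p=get_image(n); save(p,n+"0.png")
    print(n,p["position"],np.round(p["rotation"],3).tolist(),p["fx"],p["k1"])
    for m in ("console","knob_grip","marker","press","plunger_top","oil","slidebox","canister"):
        for b in models.boxes_of(p,m)[:3]:
            l,t,r,bb=b["rect"]; print(m,round(b["score"],2),np.round(b["rect"]),np.round(pt(p,(l+r)/2,(t+bb)/2)))
E
```

```text
pics
{'clock': 0.0, 'qpos': array([ 1.19519856,  0.62935166,  0.03840274,  1.5183653 , -0.02697511,
        0.99631284, -0.02002617]), 'qd': array([-0.00089398, -0.00035404, -0.00054898, -0.00073275, -0.0009145 ,
        0.00075075, -0.00019365]), 'tau': array([ 1.85593290e-04, -5.63409877e+01,  1.22645114e+00, -1.93446279e+01,
        1.11194554e-02,  1.04336848e-02, -2.37191514e-06]), 'eef_pos': array([ 198.01330488, -618.44341095,  230.38566828]), 'tool_rot': array([-3.13967259e+00,  2.35887833e-05,  3.09816944e-01]), 'force': array([-0.28951089, -0.00632195, -0.64675418]), 'torque': array([ 0.05414122, -0.04596737,  0.00378771]), 'gripper_force': 0.0, 'width': 85.0478758377051}
side [152.25037474 587.37647481 645.13931585] [0.921, -0.016, -2.426] 386.30139677578194 0.0065171114042712214
console 0.77 [356. 165. 435. 223.] [2605. 3040. 3098.]
knob_grip 0.57 [380. 163. 399. 178.] [2793. 3228. 3286.]
press 0.76 [247. 202. 313. 285.] [2225. 2660. 2718.]
press 0.56 [287. 254. 364. 357.] [1748. 2183. 2241.]
press 0.21 [256. 184. 290. 209.] [2482. 2917. 2975.]
plunger_top 0.81 [280. 205.
[... 312 characters left out ...]
8.68716099   65.64862325 1461.5530757 ] [0.2, 0.0, -1.562] 505.2315258958897 0.005550606129784537
console 0.75 [368. 191. 442. 264.] [2490. 2267. 3662.]
knob_grip 0.74 [409. 204. 425. 225.] [2509. 2286. 3682.]
marker 0.15 [339. 251. 352. 255.] [2520. 2297. 3693.]
press 0.95 [271. 175. 307. 228.] [2351. 2127. 3523.]
press 0.68 [241. 235. 286. 291.] [2344. 2121. 3517.]
plunger_top 0.6 [252. 259. 260. 271.] [2270. 2047. 3443.]
plunger_top 0.54 [277. 197. 289. 208.] [2339. 2116. 3512.]
oil 0.62 [337. 249. 350. 255.] [2500. 2277. 3673.]
oil 0.27 [404. 202. 427. 229.] [2530. 2307. 3703.]
slidebox 0.86 [311. 134. 354. 159.] [2624. 2401. 3797.]
canister 0.57 [195. 210. 217. 226.] [2459. 2236. 3632.]
```

View pics/top0.png

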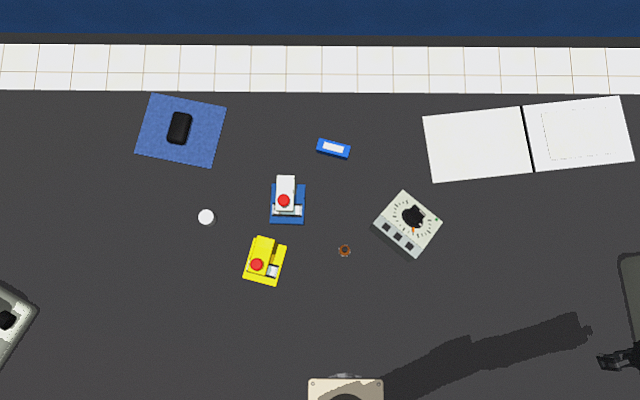

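View pics/side0.png

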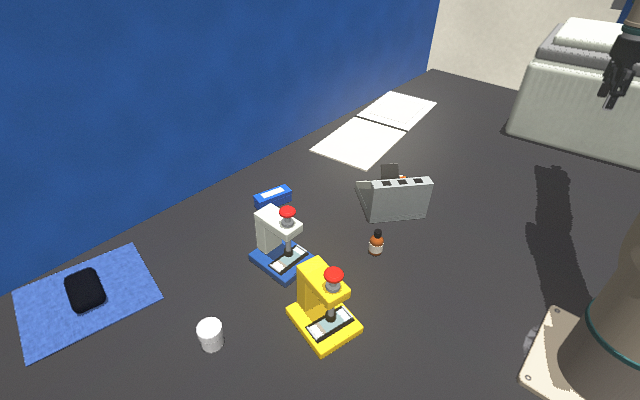

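The top view shows the console at (408,225) with the knob at (414,216), the real press's plunger at (284,200) and the yellow decoy at (262,262). The side view confirms this, with the console's sloped face turned away from that camera. `rotation` turns out to be rpy, so my pose code needs fixing.

```bash
python3 - <<'E'
s=open('h.py').read()
s=s.replace('''    if "position" in p: return np.array(p["rotation"]),np.array(p["position"])
    from scipy.spatial.transform import Rotation as R
''','''    from scipy.spatial.transform import Rotation as R
    if "position" in p: return R.from_euler("xyz",p["rotation"]).as_matrix(),np.array(p["position"])
''')
open('h.py','w').write(s)
E
python3 - <<'E'
from h import *
P={}
for n in ("side","top"):
    p=P[n]=get_image(n)
    for m in ("console","knob_grip","press","plunger_top","oil","slidebox","canister"):
        for b in models.boxes_of(p,m)[:2]:
            l,t,r,bb=b["rect"]; print(n,m,round(b["score"],2),np.round(b["rect"]),np.round(pt(p,(l+r)/2,(t+bb)/2)))
    # red blobs and their 3D
    hsv=cv2.cvtColor(p["color"],cv2.COLOR_RGB2HSV); m=(((hsv[...,0]<5)|(hsv[...,0]>174))&(hsv[...,1]>180)&(hsv[...,2]>120)).astype(np.uint8)
    k,_,s,c=cv2.connectedComponentsWithStats(m)
    C=cloud(p)
    L=_
    for i in range(1,k):
        if s[i,4]>20: X=C[L==i]; print(n,"red",s[i],c[i],np.median(X,0).round(1),X[:,2].max().round(1))
p=P["top"]; C=cloud(p)
# panel plane: points bright in console rect, fit
sub=C[188:262,370:445].reshape(-1,3); col=p["color"][188:262,370:445].reshape(-1,3)
sel=(col.min(1)>150)&(sub[:,2]>25)&(sub[:,2]<115); X=sub[sel]
for _ in range(5):
    c=X.mean(0); n=np.linalg.svd(X-c,full_matrices=False)[2][2]; n*=np.sign(n[2]); d=(X-c)@n; X=X[abs(d)<4]
print("plane",c,n,len(X),np.degrees(np.arccos(n[2])),"yaw",np.arctan2(-n[1],-n[0]))
save(p,"con_top.png",(365,180,450,265),7)
E
```

```text
side console 0.66 [355. 162. 436. 223.] [ 483. -113.   91.]
side knob_grip 0.71 [380. 165. 401. 180.] [ 543. -187.   85.]
side press 0.8 [244. 202. 314. 287.] [616. 154.  24.]
side press 0.58 [287. 257. 366. 359.] [428. 214.  21.]
side plunger_top 0.66 [326. 263. 344. 324.] [389. 243. 125.]
side oil 0.53 [198. 316. 225. 353.] [527. 405.  52.]
side oil 0.5 [366. 229. 383. 254.] [450.  18.  42.]
side slidebox 0.68 [257. 182. 292. 209.] [745.  42.  35.]
side canister 0.9 [196. 315. 225. 350.] [533. 403.  49.]
side red [279 206  14  11  54] [283.87037037 210.16666667] [573.6 178.1 162.2] 163.8
side red [289 208   6   9  26] [292.03846154 212.26923077] [557.4 169.3 160.5] 163.4
side red [324 266  20  17 242] [333.44628099 273.87603306] [399.  238.8 162.1] 645.1
top console 0.98 [368. 191. 442. 263.] [ 512. -160.   87.]
top knob_grip 0.64 [407. 204. 424. 228.] [ 545. -191.   85.]
top press 0.9 [242. 236. 288. 290.] [408. 218. 123.]
top press 0.77 [270. 177. 306. 224.] [567. 157. 169.]
top plunger_top 0.54 [250. 258. 265. 269.] [403. 234. 162.]
top oil 0.37 [313. 135. 353. 162.] [752.  38.  42.]
top slidebox 0.85 [314. 136. 353. 160.] [754.  36.  39.]
top canister 0.66 [200. 213. 220. 228.] [533. 385.  50.]
top red [278 195  11  11 102] [283.12745098 199.87254902] [570.1 171.  161.8] 1461.6
top red [251 259  11  11 102] [256.14705882 263.93137255] [401.6 236.3 162. ] 166.9
plane [ 534.59543551 -179.54638241   72.45952519] [ 0.42788714 -0.35602146  0.83075948] 1138 33.823165484820315 yaw 2.447615042339774
```

View pics/con_top.png

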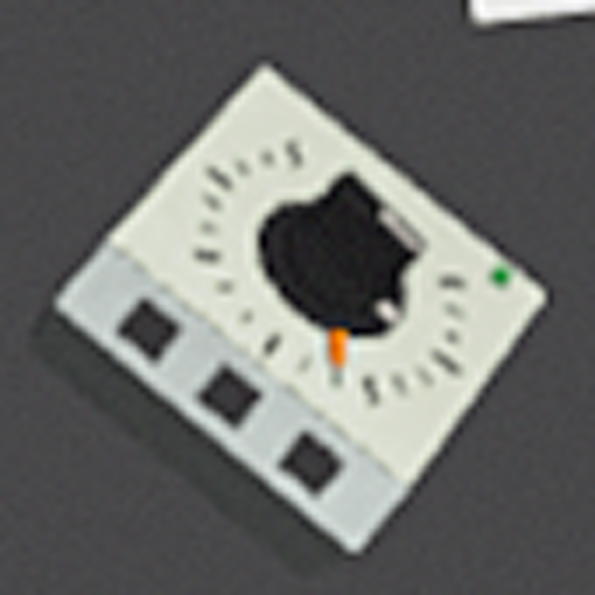

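The crop shows the orange marker at about (337,345), the pointer's white end at (388,312) and the stripe at (400,230). The panel corners are (265,65), (548,295), (408,482) and (112,243). The scale's zero is to the right, so clockwise takes the pointer down and left to the marker.

```bash
cat >> h.py <<'E'
from scipy.optimize import least_squares
from scipy.spatial.transform import Rotation as Rot
def boxT(q): return Rot.from_euler("z",q[2]).as_matrix(), np.array([q[0],q[1],0])
S=np.radians(35); EX=np.array([np.cos(S),0,np.sin(S)]); EY=np.array([0,1.,0]); EN=np.array([-np.sin(S),0,np.cos(S)]); PC=np.array([-15,0,68.])
def panel(q,a,b,h=0):
    R,t=boxT(q); return R@(PC+a*EX+b*EY+h*EN)+t
def dialpt(q,ang,r,h):  # ang: dial angle; 0 at mid of -EX and +EY, growing clockwise facing the panel
    th=np.radians(135)-ang; return panel(q,r*np.cos(th),r*np.sin(th),h)
def ang_of(q,p,u,v,h,st=None):
    R,t=pose(p,st); d=R@ray(p,u,v); o=panel(q,0,0,h); Rb,_=boxT(q); n=Rb@EN
    X=t+d*((o-t)@n)/(d@n); w=Rb.T@(X-o); a,b=w@EX,w@EY
    return (np.radians(135)-np.arctan2(b,a))%(2*np.pi), np.hypot(a,b)
def fit(p,cor,q0,st=None):  # corners: downslope +y.. order (a,b)
    f=lambda q: np.concatenate([proj(p,panel(q,a,b),st)-uv for (a,b),uv in cor])
    r=least_squares(f,q0); return r.x,r.fun
E
python3 - <<'E'
from h import *
p=get_image("top")
c=lambda u,v:np.array([365+(u+.5)/7-.5,180+(v+.5)/7-.5])
q,res=fit(p,[((-75,-75),c(265,65)),((-75,75),c(548,295)),((75,75),c(408,482)),((75,-75),c(112,243))],[520,-170,2.45])
print(q,res.round(2)); print("grip",panel(q,0,0,33),"panel c",panel(q,0,0))
print("pointer",ang_of(q,p,*c(388,312),8),"marker",ang_of(q,p,*c(338,347),5),"stripe",ang_of(q,p,*c(400,230),40))
for z in (163,): print("plunger", pt(p,283.13,199.87,1))
R,t=pose(p); d=R@ray(p,283.13,199.87); print(t+d*(162-t[2])/d[2])
print("console box", [panel(q,a,b).round() for a in(-75,75) for b in (-75,75)])
w=get_image("wrist"); print(np.round(w["hand_eye"],3),w["fx"])
E
```

```text
[ 531.37455134 -175.4590321     2.44462596] [ 0.36 -0.7   0.62 -0.76  0.11  1.41 -1.04 -0.1 ]
grip [ 557.39031377 -197.23725078   95.03201746] panel c [ 542.87644296 -185.08745301   68.        ]
pointer (np.float64(1.1533358652336414), np.float64(28.92409210372153)) marker (np.float64(1.9093993350036886), np.float64(46.44933463988138)) stripe (np.float64(1.2807976880687735), np.float64(10.816696660845228))
plunger [ 288.89906959   65.72771103 1460.57585369]
[570.49259037 170.8230579  162.        ]
console box [array([ 638., -167.,   25.]), array([ 542., -282.,   25.]), array([544., -88., 111.]), array([ 448., -203.,  111.])]
[[-0.00000e+00  9.63000e-01  2.70000e-01  6.89970e+01]
 [ 1.00000e+00 -0.00000e+00  1.00000e-03 -4.75000e-01]
 [ 1.00000e-03  2.70000e-01 -9.63000e-01 -1.42805e+02]
 [ 0.00000e+00  0.00000e+00  0.00000e+00  1.00000e+00]] 335.04174383965034
```

```bash
python3 -m handwheel '[{"delta_pos":[2.4,3.1,0],"yaw":0.02},{"delta_pos":[2.4,3.1,0],"yaw":0.02},{"delta_pos":[2.4,3.1,0],"yaw":0.02},{"delta_pos":[2.4,3.1,0],"yaw":0.02},{"delta_pos":[2.4,3.1,0],"yaw":0.02},{"delta_pos":[2.4,3.1,0],"yaw":0.02},{"delta_pos":[2.4,3.1,0],"yaw":0.02}]' && python3 -m handwheel '[{"delta_pos":[2.4,3.1,0],"yaw":0.02},{"delta_pos":[2.4,3.1,0],"yaw":0.02},{"delta_pos":[2.4,3.1,0],"yaw":0.01},{"delta_pos":[2.4,3.1,0],"yaw":0.01},{"delta_pos":[2.4,3.1,0]},{"delta_pos":[2.4,3.1,0]},{"delta_pos":[2.0,0,0]},{"delta_pos":[0,0,0]},{"delta_pos":[0,0,0]}]'
python3 - <<'E'
from h import *
st=status.read_state(); p=get_image("wrist"); save(p,"w1.png"); print(st["clock"],st["eef_pos"],st["tool_rot"])
for n in ("knob_grip","marker","pointer_tip","console"): print(n,[(round(b["score"],2),np.round(b["rect"])) for b in models.boxes_of(p,n)[:2]])
hsv=cv2.cvtColor(p["color"],cv2.COLOR_RGB2HSV); m=((hsv[...,0]>8)&(hsv[...,0]<20)&(hsv[...,1]>180)&(hsv[...,2]>150)).astype(np.uint8)
k,L,s,c=cv2.connectedComponentsWithStats(m); print([(s[i],c[i]) for i in range(1,k) if s[i,4]>20])
C=cloud(p,st); ok=(C[...,2]>15)&(C[...,2]<112)&(p["color"].min(2)>130)&(np.hypot(C[...,0]-543,C[...,1]+185)<110); X=C[ok]
for _ in range(6):
    cc=X.mean(0); n=np.linalg.svd(X-cc,full_matrices=False)[2][2]; n*=np.sign(n[2]); X=X[abs((X-cc)@n)<3]
print("plane",cc,n,np.degrees(np.arccos(n[2])),np.arctan2(-n[1],-n[0]), "z err of model:", np.dot(cc-panel([531.4,-175.5,2.445],0,0),n))
E
```

```text
clock: 2.38
eef_pos: [367.1, -400.5, 231.6]
tool_rot: [3.141, -0.0, 0.451]
force: [-0.0, -0.1, 0.2]
width: 85.4
gripper_force: 0.0
2.3833 [ 367.10552151 -400.53063435  231.56115876] [ 3.14107117e+00 -2.45740718e-04  4.50502251e-01]
knob_grip []
marker []
pointer_tip []
console [(0.71, array([ 99.,   3., 209.,  29.]))]
[]
plane [ 454.03049274 -207.9237526    20.79861999] [0.64620189 0.76058213 0.06275295] 86.40215669054405 -2.275066764476526 z err of model: -77.73421359957702schema error: expected keys delta_pos, yaw
```

View pics/w1.png

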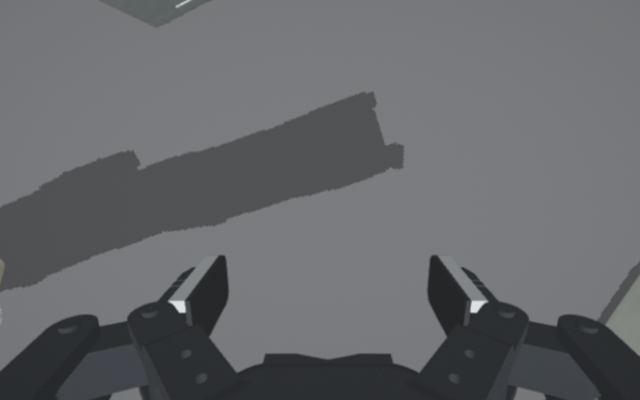

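The second call was refused because `yaw` is required in every row. The picture shows only bench, with the console's edge at the top (155,10) and the fingers at about (200,290) and (455,290).

```bash
python3 -m handwheel '[{"delta_pos":[2.4,3.1,0],"yaw":0.02},{"delta_pos":[2.4,3.1,0],"yaw":0.02},{"delta_pos":[2.4,3.1,0],"yaw":0.01},{"delta_pos":[2.4,3.1,0],"yaw":0.01},{"delta_pos":[2.4,3.1,0],"yaw":0},{"delta_pos":[2.0,3.0,0],"yaw":0},{"delta_pos":[0,0,0],"yaw":0},{"delta_pos":[0,0,0],"yaw":0}]'
cat > look.py <<'E'
from h import *
import sys
st=status.read_state(); p=get_image("wrist"); save(p,sys.argv[1]); print(st["clock"],st["eef_pos"],st["tool_rot"])
import pickle; pickle.dump((st,p),open("last.pkl","wb"))
hsv=cv2.cvtColor(p["color"],cv2.COLOR_RGB2HSV); m=((hsv[...,0]>8)&(hsv[...,0]<20)&(hsv[...,1]>180)&(hsv[...,2]>150)).astype(np.uint8)
k,L,s,c=cv2.connectedComponentsWithStats(m); print("orange",[(s[i],c[i].round(1)) for i in range(1,k) if s[i,4]>20])
E
python3 look.py w2.png; python3 - <<'E'
from h import *; import pickle
st,p=pickle.load(open("last.pkl","rb"))
C=cloud(p,st); ok=(C[...,2]>28)&(C[...,2]<108)&(p["color"].min(2)>110)&(np.hypot(C[...,0]-543,C[...,1]+185)<100); X=C[ok]
for _ in range(6):
    cc=X.mean(0); n=np.linalg.svd(X-cc,full_matrices=False)[2][2]; n*=np.sign(n[2]); X=X[abs((X-cc)@n)<3]
print("plane",len(X),cc,n,np.degrees(np.arccos(n[2])),np.arctan2(-n[1],-n[0]), "err of model:", np.dot(cc-panel([531.4,-175.5,2.445],0,0),n))
E
```

```text
clock: 3.3
eef_pos: [507.0, -216.6, 231.2]
tool_rot: [3.141, -0.0, 0.512]
force: [-1.9, -0.7, -0.0]
width: 85.3
gripper_force: 0.0
3.3 [ 506.99601775 -216.59339715  231.15895266] [ 3.14144511e+00 -1.77863281e-04  5.11838244e-01]
orange [(array([286, 166,  12,  13,  73], dtype=int32), array([291.6, 172. ]))]
plane 18384 [ 539.54097712 -174.03648119   73.30970457] [ 0.44032585 -0.36944181  0.81830672] 35.08435242143179 2.4435081929413207 err of model: -1.2327527148825128
```

View pics/w2.png

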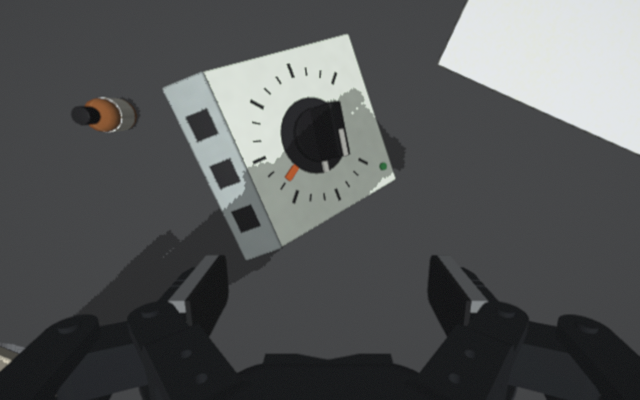

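The wrist view shows the panel corners at (204,72), (348,34), (396,178) and (281,246). The orange marker is at (291,172), the pointer's end at (325,166) and the stripe at (343,140).

```bash
python3 - <<'E'
from h import *; import pickle
st,p=pickle.load(open("last.pkl","rb"))
q,res=fit(p,[((75,-75),(204,72)),((-75,-75),(348.5,34)),((-75,75),(396,178.5)),((75,75),(281,246.5))],[531,-175,2.445],st)
print(q,res.round(2),"grip",panel(q,0,0,33))
# white blobs near
c=p["color"].astype(int); 
for a in np.arange(0.9,1.6,.1): print(round(a,1),proj(p,dialpt(q,a,30,8),st).round(1),proj(p,dialpt(q,a,12,40),st).round(1))
print("pointer",ang_of(q,p,325,166,8,st),"marker",ang_of(q,p,291.6,172,5,st),"stripe",ang_of(q,p,343.5,142,40,st))
im=p["color"][...,::-1].copy()[90:215,230:400]; im=cv2.resize(im,None,fx=4.5,fy=4.5,interpolation=cv2.INTER_CUBIC)
def dot(X,col):
    u=(proj(p,X,st)-[230,90]+.5)*4.5; cv2.circle(im,tuple(int(i) for i in u),2,col,-1)
for k in range(19): dot(dialpt(q,np.radians(15*k),58,0),(0,0,255))
for r in range(35,50,3): dot(dialpt(q,1.9,r,5),(255,0,0))
for a in (1.2,):
    for s,t in((22,6),(22,-6),(-22,6),(-22,-6),(0,0)):
        th=np.radians(135)-a; dot(panel(q,s*np.cos(th)-t*np.sin(th),s*np.sin(th)+t*np.cos(th),40),(0,255,0))
cv2.imwrite("pics/ov.png",im)
E
```

```text
[ 530.74350679 -176.40283875    2.44021152] [-3.24 -0.42  2.97 -1.67  2.36  0.34 -0.78  2.73] grip [ 556.6628775  -198.29568977   95.03201746]
0.9 [331.2 167. ] [347.2 143. ]
1.0 [328.5 167.8] [346.  143.2]
1.1 [325.7 168.2] [344.8 143.4]
1.2 [322.8 168.3] [343.6 143.4]
1.3 [319.9 168. ] [342.4 143.2]
1.4 [317.  167.4] [341.1 142.9]
1.5 [314.1 166.5] [339.9 142.4]
pointer (np.float64(1.1180895698615103), np.float64(28.0228574501713)) marker (np.float64(1.9134689243462157), np.float64(44.474874815154585)) stripe (np.float64(1.2068929952029488), np.float64(10.93103091545949))
```

View pics/ov.png

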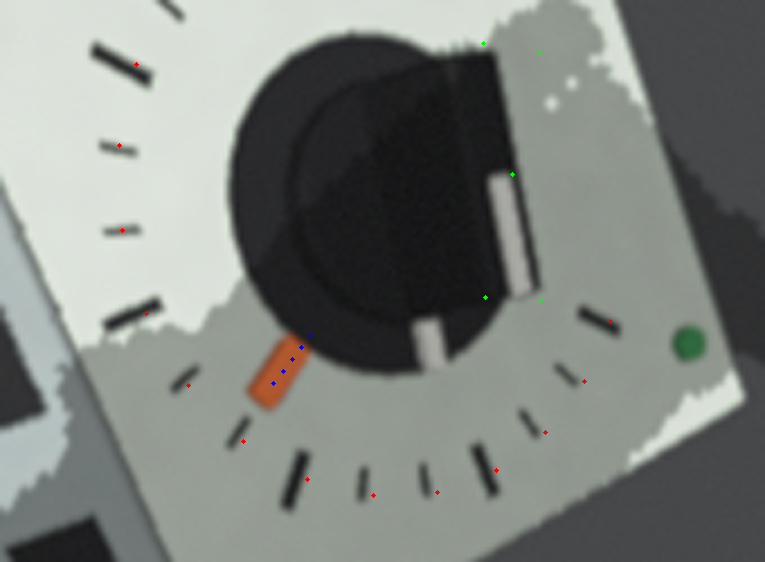

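The overlay sits 1-2 px off to the right, so I refit on the ticks themselves. The marker is at crop (278,372), near tick 7, and the pointer is at (430,345).

```bash
python3 - <<'E'
from h import *; import pickle
st,p=pickle.load(open("last.pkl","rb"))
T=[(600,320),(567,374),(530,424),(485,470),(425,480),(363,484),(296,480),(239,432),(185,379),(133,315),(122,231),(118,150),(121,64)]
f=lambda u:np.array(u)/4.5-.5+[230,90]
r=least_squares(lambda q:np.concatenate([proj(p,dialpt(q,np.radians(15*k),58,0)+[0,0,q[3]],st)-f(t) for k,t in enumerate(T)]),[531,-176,2.44,0]); q=r.x
print(q,r.fun.round(1)); g=panel(q,0,0,33)+[0,0,q[3]]; print("grip",g)
p2=dict(p); st2=dict(st); st2["eef_pos"]=st["eef_pos"]-np.array([0,0,q[3]])
np.save("q.npy",q)
for nm,u,h in(("marker in",(298,343),5),("marker out",(262,398),5),("marker mid",(279,371),5),("pointer out",(434,366),7),("pointer in",(427,322),7),("pointer mid",(430,345),7),("stripe a",(499,175),40),("stripe b",(523,295),40)):
    print(nm,ang_of(q,p,*f(u),h,st2))
# stripe axis direction
o=panel(q,0,0,40)
E
```

```text
[ 529.02796656 -174.30599212    2.44532902   -7.15247252] [-1.  -0.6  0.7  0.5  0.5  0.4 -0.3 -1.5  0.3  1.1  0.   1.   0.5 -1.7
 -0.7  0.9 -0.8  0.5  1.6 -0.9 -1.3 -0.1 -1.3 -0.6  1.8  1. ]
grip [ 555.05903389 -196.06591486   87.87954494]
marker in (np.float64(1.8727922786743236), np.float64(36.94410237380621))
marker out (np.float64(1.8639540308154374), np.float64(50.24077137926098))
marker mid (np.float64(1.870149596632991), np.float64(43.84705054565039))
pointer out (np.float64(0.9970436286886106), np.float64(33.68878778796116))
pointer in (np.float64(0.9843512985280327), np.float64(24.699064139888076))
pointer mid (np.float64(0.99722967538846), np.float64(29.359915157665757))
stripe a (np.float64(6.2505436737993545), np.float64(0.7081379496106892))
stripe b (np.float64(0.9449596931005226), np.float64(22.462200351527976))
```

```bash
python3 -m handwheel '[{"delta_pos":[1.2,0.5,-2.5],"yaw":0.05},{"delta_pos":[1.2,0.5,-2.5],"yaw":0.05},{"delta_pos":[1.2,0.5,-2.5],"yaw":0.05},{"delta_pos":[1.3,0.5,-2.5],"yaw":0.04},{"delta_pos":[0,0,0],"yaw":0},{"delta_pos":[0,0,0],"yaw":0},{"delta_pos":[0,0,0],"yaw":0}]' -0.4
python3 look.py w3.png
```

```text
clock: 3.93
eef_pos: [554.2, -199.8, 132.1]
tool_rot: [3.141, 0.001, 0.696]
force: [0.3, 0.8, 0.2]
width: 25.5
gripper_force: 0.0
3.9333 [ 554.20137845 -199.76759587  132.05132189] [3.14054028e+00 1.16440989e-03 6.95608101e-01]
orange [(array([244, 262,  18,  20, 153], dtype=int32), array([253.3, 271.3]))]
```

View pics/w3.png

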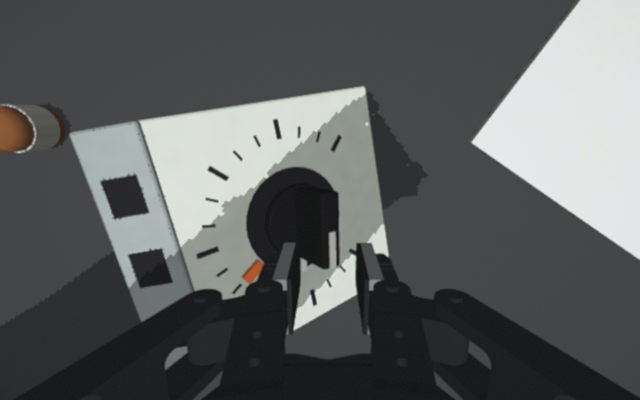

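The wrist view shows the bar upright in the picture at about x 335, rows 190-265. The stripe is at (333,248), the pointer end faces the gripper, and the marker is at (253,271). I'll compare the stripe's position with the model before lowering.

```bash
python3 - <<'E'
from h import *; import pickle
st,p=pickle.load(open("last.pkl","rb"))
q=np.array([530.2,-175.3,2.445])
for u,v in((332,240),(333,248),(334,255),(332,262)): print((u,v),p["color"][v,u],pt(p,u,v,st=st).round(1))
print("model stripe mid/end dial 1.0", dialpt(q,1.0,11,40),dialpt(q,1.0,20,40),"axis40",panel(q,0,0,40),"grip",panel(q,0,0,33))
C=cloud(p,st); ok=(p["color"].max(2)<60)&(C[...,2]>94)&(C[...,2]<112)&(np.hypot(C[...,0]-558,C[...,1]+200)<30); vv,uu=np.where(ok)
ok2=vv<240; print("bar top pts",ok.sum(),C[ok].mean(0),uu[ok2].min(),uu[ok2].max(),vv.min(),vv.max())
print(proj(p,dialpt(q,1.0,11,40),st), proj(p,panel(q,0,0,40),st),proj(p,[554,-200,95],st))
E
```

```text
(332, 240) [163 165 160] [ 554.8 -202.1  102.4]
(333, 248) [163 165 160] [ 551.7 -205.4  102.9]
(334, 255) [165 166 161] [ 548.7 -208.7  102.3]
(332, 262) [164 165 160] [ 545.7 -209.7  105. ]
model stripe mid/end dial 1.0 [ 550.9359199  -206.65720246  102.10970899] [ 544.08966055 -212.39481552  103.20904035] axis40 [ 559.3035702  -199.64456429  100.76608177] grip [ 556.22390656 -197.0684862    95.03201746]
bar top pts 1785 [ 557.08553188 -193.49155812  100.13254594] 309 338 191 268
[333.80825984 249.7836117 ] [333.82424336 230.52314692] [328.14681925 234.02858314]
```

```bash
python3 -m handwheel '[{"delta_pos":[0.2,0.3,0],"yaw":0},{"delta_pos":[0,0,-1],"yaw":0},{"delta_pos":[0,0,-1],"yaw":0},{"delta_pos":[0,0,-0.5],"yaw":0},{"delta_pos":[0,0,-0.5],"yaw":0},{"delta_pos":[0,0,0],"yaw":0}]' && python3 -m handwheel '[{"delta_pos":[0,0,-0.4],"yaw":0},{"delta_pos":[0,0,-0.4],"yaw":0},{"delta_pos":[0,0,-0.4],"yaw":0},{"delta_pos":[0,0,0],"yaw":0},{"delta_pos":[0,0,0],"yaw":0}]'
```

```text
clock: 4.48
eef_pos: [556.1, -193.8, 99.8]
tool_rot: [-3.139, 0.002, 0.7]
force: [-0.3, 1.2, -0.8]
width: 25.6
gripper_force: 0.0
clock: 4.9
eef_pos: [557.0, -194.0, 89.1]
tool_rot: [-3.141, 0.0, 0.7]
force: [0.5, -0.4, 1.3]
width: 25.6
gripper_force: 0.0
```

```bash
python3 -m handwheel '[{"delta_pos":[-0.05,-0.3,0],"yaw":0},{"delta_pos":[0,0,0],"yaw":-0.1},{"delta_pos":[0,0,0],"yaw":-0.1},{"delta_pos":[0,0,0],"yaw":-0.1},{"delta_pos":[0,0,0],"yaw":-0.1},{"delta_pos":[0,0,0],"yaw":-0.1},{"delta_pos":[0,0,0],"yaw":-0.1},{"delta_pos":[0,0,0],"yaw":-0.1},{"delta_pos":[0,0,0],"yaw":0},{"delta_pos":[0,0,0],"yaw":0}]'
cat >> look.py <<'E'
q=np.array([530.2,-175.3,2.445])
im=p["color"].copy(); C=cloud(p,st); Rb,t=boxT(q)
W=(C-panel(q,0,0))@Rb; a,b,h=W@EX,W@EY,W@EN; r=np.hypot(a,b); ang=(np.radians(135)-np.arctan2(b,a))%(2*np.pi)
br=im.min(2); sat=im.max(2).astype(int)-br
for nm,m in (("pointer",(br>90)&(sat<30)&(r>19)&(r<33)&(h>2)&(h<14)),("stripe",(br>90)&(sat<30)&(r<25)&(h>34)&(h<46)),("marker",(sat>80)&(r>32)&(r<52)&(abs(h-4)<8))):
    if m.any(): print(nm,m.sum(),"ang",np.median(ang[m]).round(3),"r",np.median(r[m]).round(1),"atan mean",((np.radians(135)-np.arctan2(b[m].mean(),a[m].mean()))%(2*np.pi)).round(3), "px",np.argwhere(m).mean(0)[::-1].round(0))
E
python3 look.py w4.png
```

```text
clock: 5.73
eef_pos: [556.8, -197.2, 89.6]
tool_rot: [3.141, -0.0, 0.003]
force: [0.7, -1.0, 1.4]
width: 25.6
gripper_force: 0.9
5.7333 [ 556.82531903 -197.21908178   89.63638807] [ 3.14110367e+00 -3.66448955e-04  2.55238381e-03]
orange [(array([293, 344,  11,  10,  90], dtype=int32), array([298.3, 348.2]))]
pointer 116 ang 1.366 r 29.5 atan mean 1.363 px [331. 324.]
stripe 510 ang 1.416 r 11.6 atan mean 1.399 px [344. 293.]
marker 115 ang 1.889 r 38.5 atan mean 1.884 px [298. 348.]
```

View pics/w4.png

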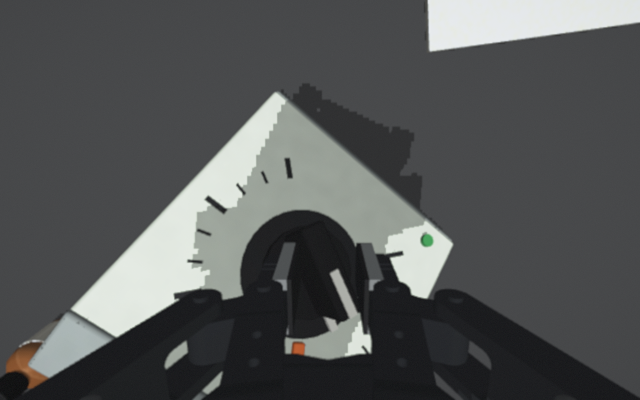

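It works: the dial is now about 1.38 (pointer at (331,324), marker at (298,348)), with some slack in the straddle. I'll keep turning.

```bash
python3 -m handwheel '[{"delta_pos":[0,0,0],"yaw":-0.1},{"delta_pos":[0,0,0],"yaw":-0.1},{"delta_pos":[0,0,0],"yaw":-0.1},{"delta_pos":[0,0,0],"yaw":-0.05},{"delta_pos":[0,0,0],"yaw":0},{"delta_pos":[0,0,0],"yaw":0}]'
python3 look.py w5.png
```

```text
clock: 6.28
eef_pos: [557.6, -198.0, 89.7]
tool_rot: [3.141, -0.002, -0.348]
force: [0.6, -2.3, 2.6]
width: 25.7
gripper_force: 1.4
6.2833 [ 557.55721103 -198.01311857   89.7469543 ] [ 3.14091413e+00 -2.39080793e-03 -3.47615518e-01]
orange [(array([326, 348,  11,  11,  92], dtype=int32), array([331.3, 353. ]))]
pointer 135 ang 1.643 r 29.5 atan mean 1.642 px [342. 330.]
stripe 713 ang 1.726 r 14.4 atan mean 1.855 px [335. 284.]
marker 110 ang 1.88 r 38.5 atan mean 1.878 px [331. 353.]
```

```bash
python3 -m handwheel '[{"delta_pos":[0,0,0],"yaw":-0.08},{"delta_pos":[0,0,0],"yaw":-0.08},{"delta_pos":[0,0,0],"yaw":-0.06},{"delta_pos":[0,0,0],"yaw":0},{"delta_pos":[0,0,0],"yaw":0}]'
python3 look.py w6.png
```

```text
clock: 6.75
eef_pos: [557.1, -198.2, 89.6]
tool_rot: [3.141, -0.002, -0.568]
force: [1.8, -3.5, 3.8]
width: 25.7
gripper_force: 1.8
6.75 [ 557.14357613 -198.158558     89.61575145] [ 3.14099945e+00 -1.89728063e-03 -5.67842098e-01]
orange []
pointer 156 ang 1.837 r 28.8 atan mean 1.836 px [348. 330.]
stripe 784 ang 1.879 r 15.4 atan mean 1.877 px [336. 283.]
marker 104 ang 1.867 r 38.2 atan mean 1.869 px [353. 349.]
```

```bash
python3 -m handwheel '[{"delta_pos":[0,0,0],"yaw":-0.03},{"delta_pos":[0,0,0],"yaw":0},{"delta_pos":[0,0,0],"yaw":0}]'
python3 look.py w7.png
python3 - <<'E'
import cv2; im=cv2.imread("pics/w7.png")[250:370,270:410]; cv2.imwrite("pics/w7c.png",cv2.resize(im,None,fx=5,fy=5,interpolation=cv2.INTER_CUBIC))
E
```

```text
clock: 7.05
eef_pos: [556.5, -197.2, 89.3]
tool_rot: [3.141, 0.0, -0.6]
force: [1.5, -3.6, 2.3]
width: 26.1
gripper_force: 1.6
7.05 [ 556.467088   -197.15977063   89.25783737] [ 3.14144622e+00  2.88833219e-04 -5.99915074e-01]
orange [(array([352, 342,  12,  11,  25], dtype=int32), array([357.9, 345.8]))]
pointer 159 ang 1.921 r 28.8 atan mean 1.92 px [347. 330.]
stripe 811 ang 1.953 r 15.4 atan mean 1.946 px [336. 281.]
marker 126 ang 1.866 r 38.6 atan mean 1.868 px [357. 348.]
```

View pics/w7c.png

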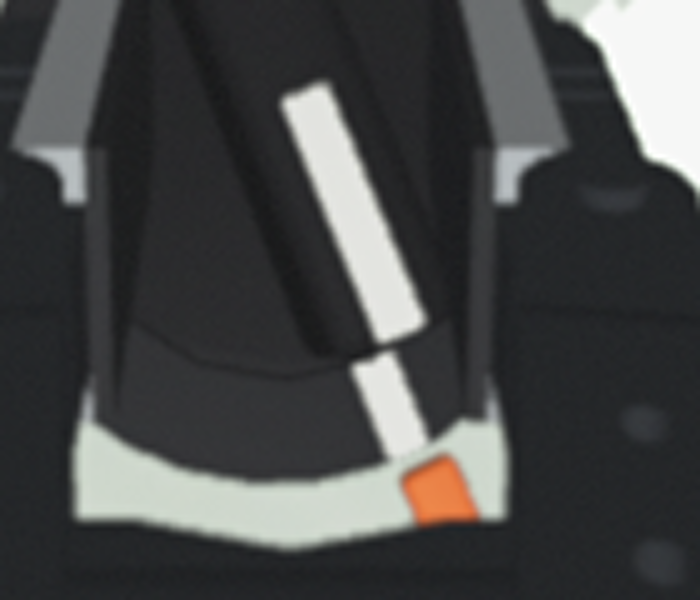

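The pointer's tip at (408,455) is just past the marker's centre at (427,470), an overshoot of about 0.05 rad. I'll nudge it back by turning the straddle the other way, in small measured steps.

```bash
python3 -m handwheel '[{"delta_pos":[0,0,0],"yaw":0.1},{"delta_pos":[0,0,0],"yaw":0.1},{"delta_pos":[0,0,0],"yaw":0.1},{"delta_pos":[0,0,0],"yaw":0.1},{"delta_pos":[0,0,0],"yaw":0.1},{"delta_pos":[0,0,0],"yaw":0.1},{"delta_pos":[0,0,0],"yaw":0.1},{"delta_pos":[0,0,0],"yaw":0},{"delta_pos":[0,0,0],"yaw":0}]'
python3 look.py w8.png; python3 -m handwheel '[{"delta_pos":[0,0,0],"yaw":0.05},{"delta_pos":[0,0,0],"yaw":0.05},{"delta_pos":[0,0,0],"yaw":0},{"delta_pos":[0,0,0],"yaw":0}]'; python3 look.py w9.png
```

```text
clock: 7.85
eef_pos: [555.8, -195.6, 88.8]
tool_rot: [-3.139, 0.002, 0.098]
force: [-0.9, -0.1, -0.3]
width: 25.5
gripper_force: 0.0
7.85 [ 555.84629871 -195.63687713   88.76169683] [-3.13908931e+00  1.77745118e-03  9.79534894e-02]
orange [(array([287, 341,  11,  12, 115], dtype=int32), array([292. , 346.6]))]
pointer 124 ang 1.917 r 28.7 atan mean 1.915 px [297. 325.]
stripe 535 ang 1.962 r 12.5 atan mean 1.947 px [332. 296.]
marker 149 ang 1.891 r 39.1 atan mean 1.888 px [292. 346.]
clock: 8.23
eef_pos: [556.4, -196.5, 89.1]
tool_rot: [-3.141, 0.001, 0.198]
force: [0.2, 0.2, 0.3]
width: 25.6
gripper_force: 0.2
8.2333 [ 556.4265575  -196.47804166   89.11037014] [-3.14071621e+00  6.12228981e-04  1.97502746e-01]
orange []
stripe 522 ang 1.961 r 12.7 atan mean 1.938 px [329. 296.]
marker 23 ang 1.83 r 38.0 atan mean 1.829 px [286. 342.]
```

```bash
python3 -m handwheel '[{"delta_pos":[0,0,0],"yaw":0.05},{"delta_pos":[0,0,0],"yaw":0},{"delta_pos":[0,0,0],"yaw":0}]'
python3 look.py wa.png|grep stripe; python3 -m handwheel '[{"delta_pos":[0,0,0],"yaw":0.04},{"delta_pos":[0,0,0],"yaw":0},{"delta_pos":[0,0,0],"yaw":0}]'; python3 look.py wb.png
```

```text
clock: 8.53
eef_pos: [556.7, -196.3, 89.2]
tool_rot: [-3.141, -0.0, 0.248]
force: [-0.4, 1.2, -0.4]
width: 25.9
gripper_force: 1.2
stripe 518 ang 1.956 r 12.7 atan mean 1.928 px [328. 297.]
clock: 8.83
eef_pos: [556.7, -196.3, 89.2]
tool_rot: [-3.141, -0.0, 0.288]
force: [0.8, 2.3, -1.4]
width: 25.9
gripper_force: 1.5
8.8333 [ 556.71655618 -196.3166623    89.21323267] [-3.14065148e+00 -1.26364221e-04  2.88354319e-01]
orange []
stripe 519 ang 1.903 r 12.7 atan mean 1.873 px [329. 297.]
```

Moved by about 0.055. I'll release to mid-slack, lift clear, then check.

```bash
python3 -m handwheel '[{"delta_pos":[0,0,0],"yaw":-0.1},{"delta_pos":[0,0,0],"yaw":-0.1},{"delta_pos":[0,0,0],"yaw":-0.1},{"delta_pos":[0,0,0],"yaw":-0.1},{"delta_pos":[0,0,1],"yaw":0},{"delta_pos":[0,0,2],"yaw":0},{"delta_pos":[0,0,3],"yaw":0},{"delta_pos":[-2,0,3.5],"yaw":0},{"delta_pos":[-2,0,3.5],"yaw":0},{"delta_pos":[0,0,0],"yaw":0}]'
python3 look.py wc.png
python3 - <<'E'
import cv2,pickle,numpy as np
from h import *
st,p=pickle.load(open("last.pkl","rb")); u=proj(p,panel([530.2,-175.3],0,0) if 0 else panel([530.2,-175.3,2.445],0,0),st).astype(int); print(u)
l,t=max(u[0]-60,0),max(u[1]-50,0); save(p,"wcc.png",(l,t,l+120,t+100),6)
E
```

```text
clock: 9.72
eef_pos: [516.2, -200.2, 226.3]
tool_rot: [3.138, -0.008, -0.111]
force: [-0.6, -0.4, -0.2]
width: 25.4
gripper_force: 0.0
9.7167 [ 516.19836783 -200.23123722  226.34088531] [ 3.13787583 -0.00816511 -0.11139632]
orange [(array([305, 199,   6,  15,  77], dtype=int32), array([307.4, 206.5]))]
pointer 51 ang 1.876 r 28.5 atan mean 1.873 px [309. 189.]
stripe 174 ang 1.902 r 13.9 atan mean 1.893 px [321. 157.]
marker 109 ang 1.867 r 43.1 atan mean 1.869 px [308. 207.]
[307 161]
```

View pics/wcc.png

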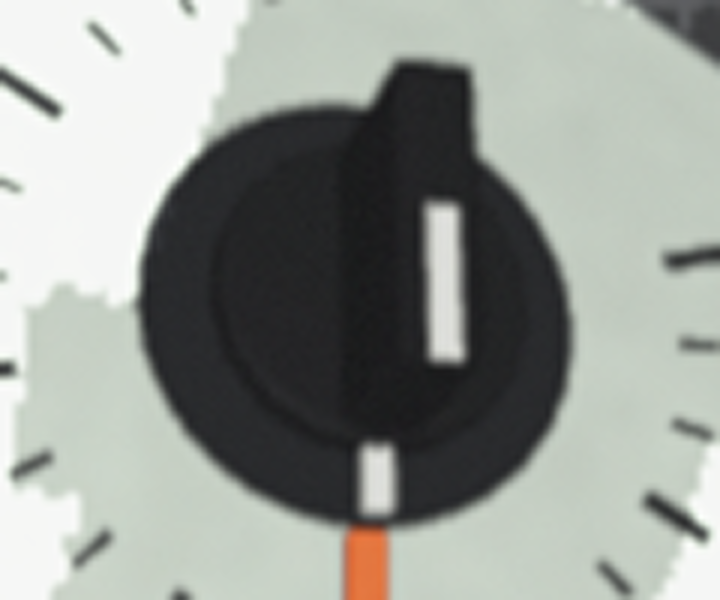

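The knob is set. The pointer tip (380,515) meets the marker (368,530) to within about 0.5° (1.874 against 1.869) once height is allowed for. Next is the press, with the fingers shut.

```bash
python3 -m handwheel '[{"delta_pos":[0,3.7,0],"yaw":0},{"delta_pos":[0,3.7,0],"yaw":0},{"delta_pos":[0,3.7,0],"yaw":0},{"delta_pos":[0,3.7,0],"yaw":0},{"delta_pos":[0,3.7,0],"yaw":0},{"delta_pos":[0,3.7,0],"yaw":0},{"delta_pos":[0,3.7,0],"yaw":0},{"delta_pos":[0,3.7,0],"yaw":0},{"delta_pos":[0,3.7,0],"yaw":0},{"delta_pos":[0,3.7,0],"yaw":0}]' -1; python3 -m handwheel '[{"delta_pos":[0,0,0],"yaw":0},{"delta_pos":[0,0,0],"yaw":0},{"delta_pos":[0,0,0],"yaw":0}]'
cat > red.py <<'E'
from h import *
st=status.read_state()
for n in ("wrist","side","top"):
    p=get_image(n); s=st if n=="wrist" else None
    hsv=cv2.cvtColor(p["color"],cv2.COLOR_RGB2HSV); C=cloud(p,s)
    m=((hsv[...,0]<6)|(hsv[...,0]>172))&(hsv[...,1]>150)&(hsv[...,2]>80)&(np.hypot(C[...,0]-570,C[...,1]-172)<35)&(C[...,2]>100)&(C[...,2]<190)
    if m.any():
        X=C[m]; z=np.percentile(X[:,2],80); T=X[X[:,2]>z-3]; print(n,m.sum(),"top z",z.round(1),"mid",((T.min(0)+T.max(0))/2).round(1),"mean",T.mean(0).round(1), "px",np.argwhere(m).mean(0)[::-1])
    if n=="wrist": print([(round(b["score"],2),b["rect"]) for b in models.boxes_of(p,"plunger_top")[:2]])
E
python3 red.py
```

```text
clock: 10.6
eef_pos: [516.6, 174.5, 219.0]
tool_rot: [3.141, 0.0, -0.109]
force: [1.2, -0.5, -0.2]
width: 0.4
gripper_force: 0.0
clock: 10.85
eef_pos: [516.6, 172.1, 218.9]
tool_rot: [3.14, 0.0, -0.109]
force: [-0.3, 0.3, 0.3]
width: 0.1
gripper_force: 0.0
wrist 2327 top z 163.6 mid [571.5 170.9 163.1] mean [571.8 170.9 162.9] px [320.63300387 131.77911474]
[(0.61, [294.0, 104.3, 349.4, 161.7])]
side 162 top z 162.8 mid [570.7 171.7 162. ] mean [568.8 172.2 162.1] px [286.96296296 211.4382716 ]
```

```bash
python3 -m handwheel '[{"delta_pos":[2.7,0,0],"yaw":0},{"delta_pos":[2.7,-0.1,0],"yaw":0},{"delta_pos":[0,0,-1.5],"yaw":0},{"delta_pos":[0,0,-1.5],"yaw":0},{"delta_pos":[0,0,-1.5],"yaw":0},{"delta_pos":[0,0,0],"yaw":0},{"delta_pos":[0,0,0],"yaw":0}]'
```

```text
clock: 11.63
eef_pos: [570.4, 170.8, 173.9]
tool_rot: [3.141, 0.001, -0.112]
force: [-0.3, -0.4, 0.6]
width: -0.2
gripper_force: 0.0
```

```bash
python3 -m handwheel '[{"delta_pos":[0.1,0,-0.6],"yaw":0},{"delta_pos":[0,0,-0.6],"yaw":0},{"delta_pos":[0,0,-0.5],"yaw":0},{"delta_pos":[0,0,-0.4],"yaw":0},{"delta_pos":[0,0,-0.3],"yaw":0},{"delta_pos":[0,0,0],"yaw":0},{"delta_pos":[0,0,0],"yaw":0}]'
```

```text
clock: 12.22
eef_pos: [572.9, 171.9, 151.4]
tool_rot: [-3.141, -0.003, -0.11]
force: [-0.1, -1.7, 8.3]
width: 0.2
gripper_force: 4.0
```

```bash
python3 -m handwheel '[{"delta_pos":[0,0,-0.2],"yaw":0},{"delta_pos":[0,0,-0.2],"yaw":0},{"delta_pos":[0,0,0],"yaw":0},{"delta_pos":[0,0,0],"yaw":0}]'
```

```text
clock: 12.55
eef_pos: [573.0, 171.9, 149.0]
tool_rot: [-3.14, -0.003, -0.111]
force: [-2.5, -1.6, 17.2]
width: 0.1
gripper_force: 8.6
```

At 17 N, above the spring's 10 N, it is on the stop. I'll press a touch more and hold.

```bash
python3 -m handwheel '[{"delta_pos":[0,0,-0.1],"yaw":0},{"delta_pos":[0,0,0],"yaw":0},{"delta_pos":[0,0,0],"yaw":0},{"delta_pos":[0,0,0],"yaw":0},{"delta_pos":[0,0,0],"yaw":0},{"delta_pos":[0,0,0],"yaw":0},{"delta_pos":[0,0,0],"yaw":0},{"delta_pos":[0,0,0],"yaw":0},{"delta_pos":[0,0,0],"yaw":0},{"delta_pos":[0,0,0],"yaw":0}]'; python3 -m handwheel '[{"delta_pos":[0,0,0],"yaw":0},{"delta_pos":[0,0,0.5],"yaw":0},{"delta_pos":[0,0,0.5],"yaw":0},{"delta_pos":[0,0,1],"yaw":0},{"delta_pos":[0,0,2],"yaw":0},{"delta_pos":[0,0,3],"yaw":0},{"delta_pos":[-2,0,1],"yaw":0},{"delta_pos":[-3,0,0],"yaw":0},{"delta_pos":[0,0,0],"yaw":0},{"delta_pos":[0,0,0],"yaw":0}]'; python3 red.py
python3 - <<'E'
from h import *
p=get_image("top"); save(p,"topend.png",(190,120,450,300),3)
E
```

```text
clock: 13.38
eef_pos: [573.1, 171.9, 148.9]
tool_rot: [-3.14, -0.004, -0.111]
force: [-3.7, -2.0, 22.9]
width: -0.0
gripper_force: 11.7
clock: 14.22
eef_pos: [519.8, 172.3, 225.5]
tool_rot: [-3.142, 0.002, -0.109]
force: [0.7, -0.5, -0.1]
width: -0.4
gripper_force: 0.0
wrist 2145 top z 163.7 mid [571.5 171.1 163.2] mean [571.8 171.  162.9] px [321.86200466 136.16363636]
[(0.68, [296.7, 107.9, 350.2, 166.4])]
side 162 top z 162.9 mid [568.4 172.  162.4] mean [568.4 172.7 162.2] px [286.98148148 211.49382716]
```

View pics/topend.png

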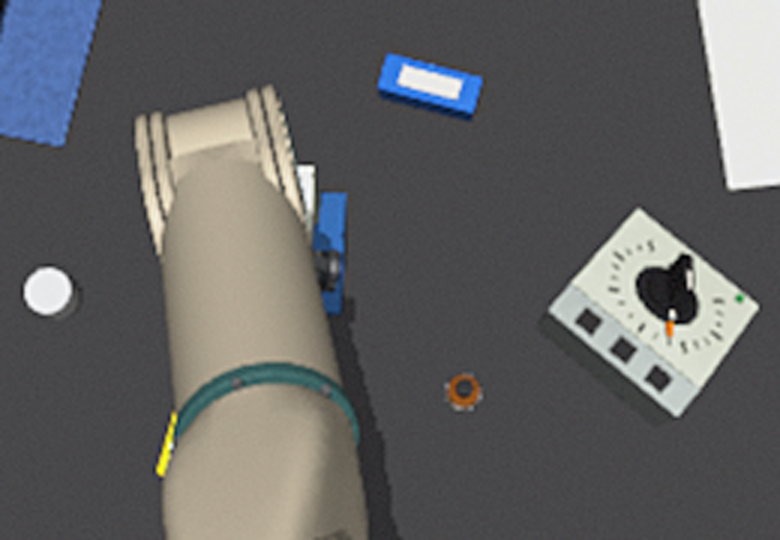

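The plunger is back at 163 mm. The pointer lines up with the marker at (670,320), the bystanders are where they were, and the robot is clear.

```bash
python3 -c "
from cell import ctrl; print(ctrl.finish_job())"
```

```text
the job is handed in; nothing more can be done
None
```

The knob is set at the orange marker (measured within about 0.5°), the plunger was then pressed to its stop, held about 1 s and let spring back up, and the job is handed in at about 14 s; no verdict came back.

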